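# Weigh a hardware tin on the garage bench scale

## Robot

A 7-joint arm with a two-finger parallel gripper is mounted at the origin on the work surface. World frame = base frame: x ahead of the robot, y to its left, z up, the work surface at z = 0. Lengths are in m, angles in rad, forces in N, time in s.
With the tool pointing down it reaches from about 0.4 to 0.9 m from the base axis. Payload 5.6 kg.
Tool frame: the origin (TCP) lies midway between the tips of the shut fingers; the grasp point (between the pads) lies 19 mm behind it; y points along the fingers, z is the direction in which the jaws open and shut, and the axes are right-handed (so a half turn about y gives the same grasp; the last joint's range is limited). The gripper opens to 92 mm and grips with 3 to 60 N. Pads are 20 mm wide; open, the fingers measure 128 mm over their backs; the gripper's body (75 mm by 189 mm) begins 69 mm behind the grasp point.
Start: joints at [1.244, 0.468, -0.012, 1.603, 0.006, 1.071, -0.056], TCP at [0.182, -0.624, 0.215] pointing down, gripper open.
Joint ranges: [-2.53, 2.53], [-0.31, 2.02], [-1.57, 1.55], [0.28, 2.44], [-1.29, 4.43], [0.15, 1.84], [-2.92, 2.92]. Speed limits (rad/s): [2.57, 2.57, 3.14, 3.14, 3.14, 3.14, 3.14].

## Interface

Orientations are given as a 3x3 rotation matrix whose columns are the frame's x, y, z axes.
In Python, from station import env, effector, solver, viewer, workorder, search_frame, tip_of gives the robot as it stands. Calls block until the motion is done:
- env.reach(position, orientation): joint-space move of the TCP to a pose.
- env.movel(position, frame=None, rate=0.15): straight line of the TCP; frame=None keeps the orientation; rate is the mean speed in m/s.
- env.goto_joints(angles): joint-space move.
- effector.release() and effector.grasp(squeeze=None): open the fingers fully, or close them until they stop; squeeze is the grip in N (None keeps the last).
- env.pause(seconds).
- solver.inverse_kinematics(position, orientation): joint angles nearest the present ones, or None.
- env.sense(): the state.
- viewer.read_camera(name): name is "side" or "top"; returns (picture, depth): 480x640x3 uint8, red, green, blue; 480x640 float32, m along the optical axis (not along the pixel's ray), 0 where there is no reading.
- viewer.camera_info(name): a dict with "intrinsics" (3x3 intrinsics, pixels), "eye" and "rotation" of the camera in the world. Camera axes: x right, y up, looking along -z (the intrinsics and any distortion apply to the point x, -y, -z); pixel columns grow to the right and rows downward; lengths in m; the calibration is good to about 2 mm. A picture is of the moment at which its call begins. camera_info takes no time and is no camera call.
A pose or a line that the arm cannot do raises env.PlanningError and nothing moves.
- workorder.finish_job(): hands the job in, once; it reports no verdict.
Trained networks look in the newest picture that a camera, given by its name, has taken for a name from the list of things; names that differ only in an ending like _2 or _b are one class to them, and where a whole thing is asked for, a point or a joint stands for the part that bears it (a point fixed in the world has none). Each returns a list of dicts, best first, with "score" (0 to 1); they miss things now and then, are a little off and sometimes report something else, mostly with a low value. They report only what shows in the picture. A call takes as long as a camera call. They do not tell look-alikes from the thing itself.
- search_frame(camera, name): "at" ([x, y, z] in m, in world coordinates, good to about 4 mm: the middle of the surface that is visible of it).
- tip_of(camera, name): "at" ([x, y, z] in m, in world coordinates, good to about 4 mm: a listed point, or the origin of a listed thing).
The state is a dict: "t": time; "joint_positions": joint angles; "joint_velocities": joint speeds; "tau": joint torques, N m; "ee_pos": TCP position; "tcp_rot": TCP orientation; "wrist_force": force on the tool from outside, world axes, zero at the start; "moment": the same for the moment, N m; "gripper_width": finger opening in m.
Only numpy, scipy, OpenCV 4.12 (cv2) and the standard library are available. Lean on these libraries where they do the work, as an engineer would, in place of code of your own. Each camera call takes 0.05 s, during which the arm holds its last target.

## Task

A hardware tin stands on one pan of the bench scale. Take weights from the sloping rack and stand them upright and gently on the empty pan until the beam floats level, and let go; leave the weight you do not need in the rack, and do not knock or move the tins or the other things on the bench.

Things in the scene. Friction and masses are not known exactly. Their poses are not given: they have to be found in the camera images.
- rack: Fixed low wooden rack, 380 mm long (y), 95 mm deep (x), origin at the centre of its foot. Its board slopes 35 degrees (0.611 rad), falling along the rack's +x (away from the robot), with a 10 mm high ledge at the lower edge. The weights stand on it about 120 mm apart in any order, undersides about 62 mm above the bench, stems leaning 35 degrees away from the robot, to +x.
- big_weight: Thickest of three dark iron weights, 600 g: a round disc 60 mm across and 25 mm thick with a central stem 16 mm across that ends in a knob 36 mm across and 8 mm thick; stem and knob stand 58 mm above the disc, 83 mm tall in all (the three differ in disc thickness: 25, 11, 4 mm). Origin: centre of the disc's flat underside; z runs up the stem.
- mid_weight: Middle of three dark iron weights, 300 g: a round disc 60 mm across and 11 mm thick with a central stem 16 mm across that ends in a knob 26 mm across and 8 mm thick; stem and knob stand 58 mm above the disc, 69 mm tall in all (the three differ in disc thickness: 25, 11, 4 mm). Origin: centre of the disc's flat underside; z runs up the stem.
- small_weight: Thinnest of three dark iron weights, 150 g: a round disc 60 mm across and 4 mm thick with a central stem 16 mm across that ends in a knob 20 mm across and 8 mm thick; stem and knob stand 58 mm above the disc, 62 mm tall in all (the three differ in disc thickness: 25, 11, 4 mm). Origin: centre of the disc's flat underside; z runs up the stem.
- pan_top (a point): Centre of the upper face of the empty weight pan, the pan nearer the rack: a steel tray 190 mm (x) by 150 mm (y), rim 6 mm high. 121 mm above the bench when level, about 34 mm higher with only the tin on. It rises and sinks but stays level. Axes as the scale's. Room for two weights, at +42 and -42 mm in x.
- scale: Fixed grey base of the two-pan scale, 150 (x) by 260 mm (y), origin at the centre of its foot. Pan centres 170 mm to either side along y: load pan +y, weight pan -y; x points away from the robot. Between the pans a white dial plate stands up to 215 mm high, 110 mm wide; the beam's black pointer stands at its middle mark when level.
- beam (a joint): Angle of the beam, rad: 0 level, positive when the load pan (tin) is low, negative when the weight pan is low; stops at +0.2 and -0.2. Springy and damped between: 150 g difference of the pans tilts it about 0.08, 300 g about 0.16. Comes to rest within about 1.5 s.
- tin_a: Closed bare-metal hardware tin, 87 mm across, 92 mm tall, origin at the centre of its underside. One of two that look the same, one of about 750 g and one of about 900 g (within 2 %); either may be on the load pan. The other stands on a small wooden drawer box beyond the work and is not wanted.
- tin_b: Closed bare-metal hardware tin, 87 mm across, 92 mm tall, origin at the centre of its underside. One of two that look the same, one of about 750 g and one of about 900 g (within 2 %); either may be on the load pan. The other stands on a small wooden drawer box beyond the work and is not wanted.
- screwdriver: Bystander: screwdriver 200 mm long lying on the bench beyond the work; origin under its middle.
- glue_can: Bystander: can 66 mm across, 150 mm tall, standing beyond the scale; origin at the centre of its underside.
- weight_pan: The same weight pan as a moving part; origin on its pivot, 36 mm below pan_top. A linkage keeps it level, so where on it a weight stands does not alter the balance.
Mind the look-alikes: they are no part of the job. Leave any green look-alike of the mid_weight alone. What is shaped like the big_weight but green is not meant.

How it is judged:
On the way:
1. a first weight stands upright on the weight pan, let go (((z of big_weight in the frame of pan_top between -0.006 and 0.01 m and x of big_weight in the frame of pan_top between -0.09 and 0.09 m and y of big_weight in the frame of pan_top between -0.075 and 0.075 m and angle between big_weight's own z axis and vertical below 0.1 rad and contact force between big_weight and the fingers below 0.1 N) or (z of mid_weight in the frame of pan_top between -0.006 and 0.01 m and x of mid_weight in the frame of pan_top between -0.09 and 0.09 m and y of mid_weight in the frame of pan_top between -0.075 and 0.075 m and angle between mid_weight's own z axis and vertical below 0.1 rad and contact force between mid_weight and the fingers below 0.1 N) or (z of small_weight in the frame of pan_top between -0.006 and 0.01 m and x of small_weight in the frame of pan_top between -0.09 and 0.09 m and y of small_weight in the frame of pan_top between -0.075 and 0.075 m and angle between small_weight's own z axis and vertical below 0.1 rad and contact force between small_weight and the fingers below 0.1 N))), for 0.2 s.
At the end, for the whole second after the job is handed in: The beam is at rest within 0.03 rad of level; the thickest weight and one of the two others stand upright (within 0.1 rad) on the weight pan, let go; the weight not needed is in the rack (value of joint beam between -0.03 and 0.03 rad and velocity of joint beam between -0.05 and 0.05 rad/s and z of big_weight in the frame of pan_top between -0.006 and 0.01 m and x of big_weight in the frame of pan_top between -0.09 and 0.09 m and y of big_weight in the frame of pan_top between -0.075 and 0.075 m and angle between big_weight's own z axis and vertical below 0.1 rad and contact force between big_weight and the fingers below 0.1 N and (((z of mid_weight in the frame of pan_top between -0.006 and 0.01 m and x of mid_weight in the frame of pan_top between -0.09 and 0.09 m and y of mid_weight in the frame of pan_top between -0.075 and 0.075 m and angle between mid_weight's own z axis and vertical below 0.1 rad and contact force between mid_weight and the fingers below 0.1 N) and (x of small_weight in the frame of rack between -0.05 and 0.04 m and y of small_weight in the frame of rack between -0.19 and 0.19 m and z of small_weight in the frame of rack between 0.03 and 0.1 m and angle between the z axis of small_weight and the z axis of rack, either way round between 0.45 and 0.78 rad)) or ((z of small_weight in the frame of pan_top between -0.006 and 0.01 m and x of small_weight in the frame of pan_top between -0.09 and 0.09 m and y of small_weight in the frame of pan_top between -0.075 and 0.075 m and angle between small_weight's own z axis and vertical below 0.1 rad and contact force between small_weight and the fingers below 0.1 N) and (x of mid_weight in the frame of rack between -0.05 and 0.04 m and y of mid_weight in the frame of rack between -0.19 and 0.19 m and z of mid_weight in the frame of rack between 0.03 and 0.1 m and angle between the z axis of mid_weight and the z axis of rack, either way round between 0.45 and 0.78 rad)))); the robot touches nothing.
It fails at once if a weight meets the pan leaning more than 0.35 rad ((contact force between big_weight and weight_pan above 0.5 N and angle between big_weight's own z axis and vertical above 0.35 rad) or (contact force between mid_weight and weight_pan above 0.5 N and angle between mid_weight's own z axis and vertical above 0.35 rad) or (contact force between small_weight and weight_pan above 0.5 N and angle between small_weight's own z axis and vertical above 0.35 rad)).
It fails at once if a weight is pushed or thrown on the pan with more than 30 N (contact force between any of big_weight, mid_weight, small_weight and weight_pan above 30 N).
It fails at once if a tin is carried or knocked more than 75 mm from its place, or tipped more than 0.3 rad (distance of any of tin_a, tin_b from where it was at the start of the episode above 0.075 m or angle between any of tin_a, tin_b's own z axis and vertical above 0.3 rad).
It fails at once if a bystander is moved more than 30 mm (distance of any of screwdriver, glue_can from where it was at the start of the episode above 0.03 m).
It fails at once if a weight is dropped from more than 15 mm above the pan ((contact force between big_weight and anything else below 0.05 N and z of big_weight in the frame of pan_top above 0.015 m and x of big_weight in the frame of pan_top between -0.1 and 0.1 m and y of big_weight in the frame of pan_top between -0.08 and 0.08 m) or (contact force between mid_weight and anything else below 0.05 N and z of mid_weight in the frame of pan_top above 0.015 m and x of mid_weight in the frame of pan_top between -0.1 and 0.1 m and y of mid_weight in the frame of pan_top between -0.08 and 0.08 m) or (contact force between small_weight and anything else below 0.05 N and z of small_weight in the frame of pan_top above 0.015 m and x of small_weight in the frame of pan_top between -0.1 and 0.1 m and y of small_weight in the frame of pan_top between -0.08 and 0.08 m)).
It also fails if it takes over 56 s, if anything falls off the work surface, if the arm or the gripper's body presses on something with over 40 N, if the wrist force passes 120 N, or if a joint passes its speed limit or range.

## Working session

There is one attempt and no reset: what is moved stays moved. The work goes in short steps, each a Python script; the robot and the scene stay as the last script left them, time stands still between calls to the robot, and variables do not carry over. Pictures are saved under pics/ and viewed, and the job is handed in when it is done.

```bash
ls; mkdir -p pics; python3 - <<'E'
from station import env, effector, solver, viewer, workorder, search_frame, tip_of
import cv2,numpy as np
for c in("side","top"):
    p,d=viewer.read_camera(c); cv2.imwrite(f"pics/{c}0.png",p[:,:,::-1]); np.save(f"pics/{c}0.npy",d)
    i=viewer.camera_info(c); print(c,i)
print(env.sense())
E
```

```text
pics
side {'intrinsics': array([[515.05810312,   0.        , 316.38920244],
       [  0.        , 515.05810312, 240.68368634],
       [  0.        ,   0.        ,   1.        ]]), 'eye': array([0.51703256, 0.99550426, 0.90812741]), 'rotation': array([[-0.99848769,  0.02458816, -0.04917076],
       [-0.05339879, -0.64645791,  0.76107867],
       [-0.0130733 ,  0.76255334,  0.64679324]])}
top {'intrinsics': array([[467.81925433,   0.        , 308.75873735],
       [  0.        , 467.81925433, 244.04931341],
       [  0.        ,   0.        ,   1.        ]]), 'eye': array([0.42913106, 0.07258019, 1.26522801]), 'rotation': array([[-0.01880879,  0.99405867, -0.10720818],
       [-0.99963121, -0.02079746, -0.01746176],
       [-0.01958767,  0.10684021,  0.99408324]])}
{'t': 0.1, 'joint_positions': array([ 1.24399212,  0.46827781, -0.01161001,  1.6035002 ,  0.00598173,
        1.0714051 , -0.05633267]), 'joint_velocities': array([-0.00110324, -0.00106329,  0.00082292, -0.00216875, -0.00184997,
        0.00052542, -0.00102225]), 'tau': array([ 4.66986330e-04, -5.21642840e+01, -1.25790181e-02, -2.44364011e+01,
       -5.67161932e-02,  1.41269705e-02,  6.69985957e-05]), 'ee_pos': array([ 0.18180817, -0.62352321,  0.2137559 ]), 'tcp_rot': array([[-9.60025042e-01, -5.25158392e-04,  2.79913633e-01],
       [-2.79914110e-01,  1.46449033e-03, -9.60023930e-01],
       [ 9.42338142e-05, -9.99998790e-01, -1.55294663e-03]]), 'wrist_force': array([ 0.0940133 ,  0.7837288 , -0.48364922]), 'moment': array([-0.02137684, -0.02132187,  0.02035188]), 'gripper_width': 0.09170575902598235}
```

View pics/side0.png

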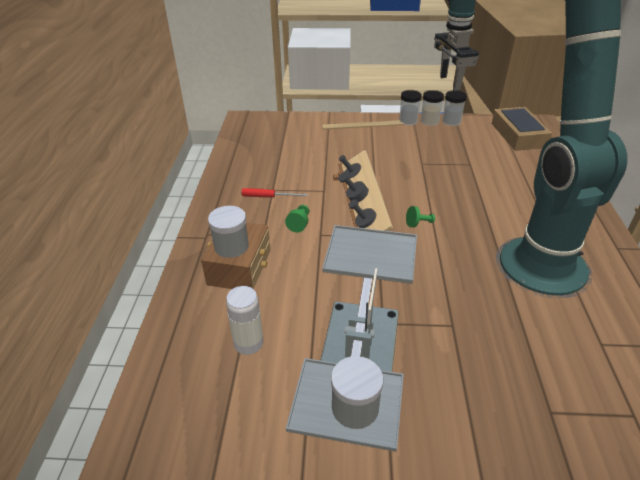

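View pics/top0.png

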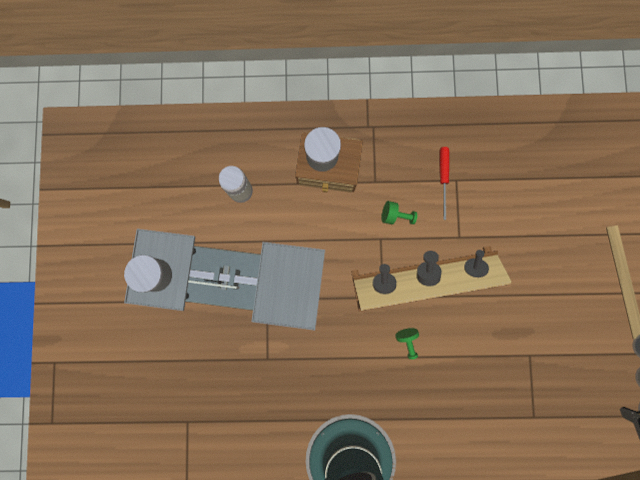

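```bash
cat > h.py <<'E'
from station import env, effector, solver, viewer, workorder, search_frame, tip_of
import cv2,numpy as np
def cloud(c,d):
    i=viewer.camera_info(c);K=i['intrinsics'];v,u=np.mgrid[0:480,0:640]
    P=np.stack([(u-K[0,2])/K[0,0]*d,-(v-K[1,2])/K[1,1]*d,-d],-1)
    W=P@i['rotation'].T+i['eye']; W[d<=0]=np.nan; return W
E
python3 - <<'E'
from h import *
for c in("top","side"):
    for n in("big_weight","mid_weight","small_weight","rack","pan_top","scale","tin_a"):
        print(c,n,[(np.round(r['at'],3).tolist(),round(r['score'],2)) for r in tip_of(c,n)][:4])
p=cv2.imread('pics/top0.png');cv2.imwrite('pics/ctop.png',cv2.resize(p[225:315,345:515],None,fx=4.5,fy=4.5,interpolation=2))
p=cv2.imread('pics/side0.png');cv2.imwrite('pics/cside.png',cv2.resize(p[140:240,320:450],None,fx=6,fy=6,interpolation=2))
print(env.sense()['t'])
E
```

```text
top big_weight [([0.472, -0.209, 0.061], 0.89)]
top mid_weight [([0.324, -0.151, 0.027], 0.7), ([0.45, -0.093, 0.061], 0.69)]
top small_weight [([0.488, -0.327, 0.062], 0.92)]
top rack [([0.472, -0.206, 0.002], 0.92)]
top pan_top [([0.449, 0.146, 0.154], 0.84), ([0.491, -0.33, 0.061], 0.52)]
top scale [([0.476, 0.309, 0.003], 0.82)]
top tin_a [([0.485, 0.486, 0.088], 0.77), ([0.788, 0.061, 0.091], 0.68), ([0.473, 0.308, -0.0], 0.18)]
side big_weight [([0.647, -0.107, 0.031], 0.79), ([0.468, -0.207, 0.059], 0.76)]
side mid_weight [([0.324, -0.151, 0.031], 0.68), ([0.452, -0.095, 0.058], 0.62)]
side small_weight []
side rack [([0.474, -0.209, 0.002], 0.9)]
side pan_top [([0.45, -0.096, 0.06], 0.75), ([0.453, 0.146, 0.154], 0.66)]
side scale [([0.476, 0.312, -0.001], 0.9)]
side tin_a [([0.487, 0.486, 0.088], 0.58)]
0.8
```

```bash
python3 - <<'E'
from h import *
W=cloud('top',np.load('pics/top0.npy'))
for n,(v,u) in dict(k1=(269,385),k2=(257,431),k3=(256,479),pan=(285,290),tin=(273,143),panL=(240,180),panedgeTL=(244,261),TR=(251,322),BR=(326,314),BL=(320,256)).items():
    print(n,np.round(W[v,u],3))
E
```

```text
k1 [ 0.487 -0.092  0.121]
k2 [ 0.514 -0.203  0.131]
k3 [ 0.515 -0.322  0.119]
pan [0.452 0.138 0.153]
tin [0.486 0.48  0.179]
panL [0.574 0.422 0.085]
panedgeTL [ 0.569  0.225 -0.003]
TR [0.532 0.061 0.155]
BR [0.356 0.083 0.156]
BL [0.372 0.219 0.157]
```

```bash
sleep 5; ls pics
```

```text
cside.png
ctop.png
side0.npy
side0.png
top0.npy
top0.png
```

View pics/ctop.png

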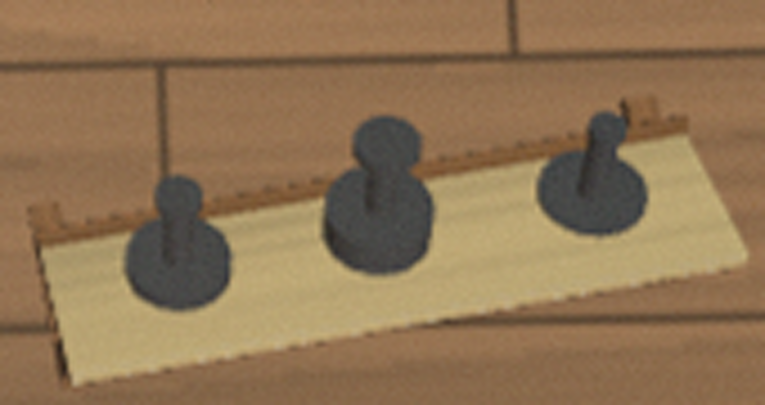

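View pics/cside.png

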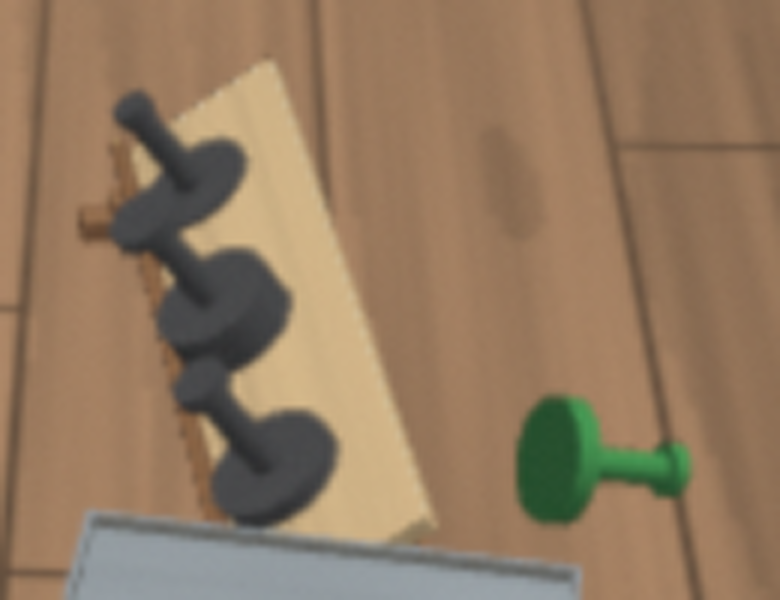

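The pictures show three dark weights on the rack. In the top view they are at (385,278), (430,268) and (477,264). The crop shows:
- **Big weight:** the middle one, with a thick disc and the widest knob.
- **Mid weight:** the left one, next to the pan, with a medium knob.
- **Small weight:** the right one, with a thin disc and the smallest knob.

The green ones lying at (400,213) and (408,342) are look-alikes, so I'll leave them. The tin is on the pan at (143,273), and the empty pan is at (290,285).

Next I'll check reach. The plan is to grip the stem with the tool tilted outward so the fingers clear the knob.

```bash
cat >> h.py <<'E'
def toolR(a,t,s=1):
    y=np.array([np.sin(t)*np.cos(a),np.sin(t)*np.sin(a),-np.cos(t)])
    z=s*np.array([-np.sin(a),np.cos(a),0]); return np.stack([np.cross(y,z),y,z],1)
E
python3 - <<'E'
from h import *
W=cloud('top',np.load('pics/top0.npy'))
m=(W[...,2]>.148)&(W[...,2]<.166)&(W[...,1]<.235)&(W[...,1]>.03)&(W[...,0]>.3)
q=W[m]; print('pan',q.mean(0),np.median(q[:,2]),cv2.minAreaRect(q[:,:2].astype(np.float32)*1000))
# dark weight points
p=cv2.imread('pics/top0.png')
dk=(p.max(2)<85)&(W[...,2]>.05)&(W[...,0]>.4)&(W[...,0]<.6)&(W[...,1]<-.04)&(W[...,1]>-.4)
for y0 in(-.093,-.207,-.325):
    s=W[dk&(abs(W[...,1]-y0)<.045)]
    print(len(s),s.mean(0),s.min(0),s.max(0)); k=s[s[:,2]>s[:,2].max()-.008]; print('knob',k.mean(0))
# rack board: 
b=(~dk)&(W[...,2]>.03)&(W[...,2]<.1)&(W[...,0]>.38)&(W[...,0]<.56)&(W[...,1]<-.02)&(W[...,1]>-.42)
q=W[b];A=np.c_[q[:,:2],np.ones(len(q))];c=np.linalg.lstsq(A,q[:,2],rcond=None)[0];r=q[:,2]-A@c
for _ in range(4):
    g=abs(r)<.006;c=np.linalg.lstsq(A[g],q[g,2],rcond=None)[0];r=q[:,2]-A@c
print('slope',np.degrees(np.arctan(np.hypot(*c[:2]))),'yaw',np.arctan2(-c[1],-c[0]))
for name,p0,tl in(('big g',[.49,-.2,.1],15),('mid',[.47,-.09,.09],15),('small',[.5,-.32,.09],15),('panfar',[.49,.14,.2],50),('pannear',[.41,.15,.2],50),('pannear',[.41,.15,.2],45)):
    for a in(.16,0,-.15,.3):
        for t in(tl-10,tl,tl+10):
            o=[]
            for s in(1,-1):
                r=toolR(a,np.radians(t),s); j=solver.inverse_kinematics(np.array(p0)+.019*r[:,1],r); o.append(None if j is None else np.round(j,2).tolist())
            print(name,a,t,o)
E
```

```text
pan [0.45225165 0.14268115 0.15493002] 0.154714855051437 ((560.6019897460938, 127.04581451416016), (150.058837890625, 411.7470397949219), 81.62812805175781)
447 [ 0.46045067 -0.09428987  0.08543141] [ 0.42928206 -0.12367906  0.05204535] [ 0.50058853 -0.0672759   0.12904415]
knob [ 0.48297396 -0.0912768   0.12356238]
596 [ 0.48494236 -0.20412017  0.09898057] [ 0.44704109 -0.23544964  0.06495295] [ 0.52941688 -0.17751498  0.14433991]
knob [ 0.50298987 -0.20257395  0.13848469]
391 [ 0.49378047 -0.32897646  0.07830685] [ 0.46704064 -0.36037421  0.05008419] [ 0.5306445  -0.3028078   0.12163231]
knob [ 0.51908646 -0.32613861  0.11668905]
slope 33.67231815020129 yaw 0.15855461900565068
big g 0.16 5 [[0.92, 0.54, -0.7, 2.02, 0.49, 0.68, 1.65], [0.55, 0.44, -0.24, 2.04, 0.11, 0.6, -1.16]]
big g 0.16 15 [[1.01, 0.5, -0.72, 2.12, 0.45, 0.44, 1.73], [0.62, 0.4, -0.26, 2.14, -0.1, 0.39, -0.92]]
big g 0.16 25 [[1.12, 0.5, -0.76, 2.22, 0.4, 0.2, 1.84], [0.83, 0.41, -0.41, 2.23, -0.49, 0.2, -0.47]]
big g 0 5 [[0.87, 0.52, -0.65, 2.02, 0.47, 0.66, 1.5], [0.52, 0.43, -0.21, 2.05, 0.11, 0.59, -1.33]]
b
[... 3728 characters left out ...]
ar 0.3 60 [None, None]
pannear 0.16 40 [None, None]
pannear 0.16 50 [None, None]
pannear 0.16 60 [None, None]
pannear 0 40 [None, None]
pannear 0 50 [None, None]
pannear 0 60 [None, None]
pannear -0.15 40 [None, None]
pannear -0.15 50 [None, None]
pannear -0.15 60 [None, None]
pannear 0.3 40 [None, None]
pannear 0.3 50 [None, None]
pannear 0.3 60 [None, None]
pannear 0.16 35 [None, None]
pannear 0.16 45 [None, None]
pannear 0.16 55 [None, None]
pannear 0 35 [None, None]
pannear 0 45 [None, None]
pannear 0 55 [None, None]
pannear -0.15 35 [None, None]
pannear -0.15 45 [None, None]
pannear -0.15 55 [None, None]
pannear 0.3 35 [None, None]
pannear 0.3 45 [None, None]
pannear 0.3 55 [None, None]
```

```bash
python3 - <<'E'
from h import *
for name,p0 in(('far',[.49,.14,.2]),('near',[.41,.15,.2]),('centre',[.452,.146,.2]),('farlow',[.49,.14,.165])):
  for t in(30,35,40,45,50,55):
    o=[]
    for ad in range(-180,180,15):
        a=np.radians(ad)
        for s in(1,-1):
            r=toolR(a,np.radians(t),s); j=solver.inverse_kinematics(np.array(p0)+.019*r[:,1],r)
            if j is not None: o.append((ad,s))
    print(name,t,o)
E
```

```text
far 30 [(-180, 1), (-180, -1), (-165, 1), (-165, -1), (-150, 1), (-150, -1), (-135, 1), (-135, -1), (-120, 1), (-120, -1), (-105, 1), (-105, -1), (-90, 1), (-90, -1), (-75, 1), (-75, -1), (-60, 1), (-60, -1), (-45, 1), (-45, -1), (-30, 1), (-30, -1), (-15, 1), (-15, -1), (0, 1), (0, -1), (15, 1), (15, -1), (30, 1), (30, -1), (45, 1), (45, -1), (60, 1), (60, -1), (75, 1), (75, -1), (90, 1), (90, -1), (105, 1), (105, -1), (120, 1), (120, -1), (135, 1), (135, -1), (150, 1), (150, -1), (165, 1), (165, -1)]
far 35 [(-180, 1), (-180, -1), (-165, 1), (-165, -1), (-150, 1), (-150, -1), (-135, 1), (-135, -1), (-120, 1), (-120, -1), (-105, 1), (-105, -1), (-90, 1), (-90, -1), (-75, 1), (-75, -1), (-60, 1), (-60, -1), (-45, 1), (-45, -1), (-30, 1), (-30, -1), (-15, 1), (-15, -1), (0, 1), (0, -1), (15, 1), (15, -1), (30, 1), (30, -1), (45, 1), (45, -1), (60, 1), (60, -1), (75, 1), (75, -1), (90, 1), (90, -1), (105, 1), (105, -1), (120, 1), (120, -1), (135, 1), (135, -1), (150, 1), (150, -1), (165, 1), (165, -1)]
far 40 [(-180, 1), (-180, -1), (-165, 1), (-165, -1), (-150, 1), (-150, -1), (-135, 
[... 8728 characters left out ...]
, 1), (-120, -1), (-105, 1), (-105, -1), (-90, 1), (-90, -1), (-75, 1), (-75, -1), (-60, 1), (-60, -1), (-45, 1), (-45, -1), (-30, 1), (-30, -1), (60, 1), (60, -1), (75, 1), (75, -1), (90, 1), (90, -1), (105, 1), (105, -1), (120, 1), (120, -1), (135, 1), (135, -1), (150, 1), (150, -1), (165, 1), (165, -1)]
farlow 55 [(-180, 1), (-180, -1), (-150, 1), (-150, -1), (-135, 1), (-135, -1), (-120, 1), (-120, -1), (-105, 1), (-105, -1), (-90, 1), (-90, -1), (-75, 1), (-75, -1), (-60, 1), (-60, -1), (-45, 1), (-45, -1), (-30, 1), (-30, -1), (60, 1), (60, -1), (75, 1), (75, -1), (90, 1), (90, -1), (105, 1), (105, -1), (120, 1), (120, -1), (135, 1), (135, -1), (150, 1), (150, -1), (165, 1), (165, -1)]
```

```bash
cat >> h.py <<'E'
YAW=.1586; RX=np.array([np.cos(YAW),np.sin(YAW),0])
L=np.radians(35); STEM=np.sin(L)*RX+np.cos(L)*np.array([0,0,1])
PY=-.14; PC=np.array([.451,.145,0]); PX=np.array([np.cos(PY),np.sin(PY),0]);PYv=np.array([-np.sin(PY),np.cos(PY),0])
WT=dict(big=([.470,-.208,.062],.025,.020,.013,55),mid=([.451,-.094,.062],.011,.023,.014,50),small=([.488,-.327,.062],.004,.025,.014,50))
def st(m=''):
    s=env.sense(); print(m,'t',round(s['t'],2),'p',np.round(s['ee_pos'],3),'F',np.round(s['wrist_force'],1),'w',round(s['gripper_width'],4),'q',np.round(s['joint_positions'],2)); return s
def snap(c,n):
    p,d=viewer.read_camera(c); cv2.imwrite(f'pics/{n}.png',p[:,:,::-1]); np.save(f'pics/{n}.npy',d); return p,d
def graspR(w,s): return toolR(YAW,np.radians(WT[w][4]-35),s)
def graspP(w,s):
    o,T,a,e,th=WT[w]; return np.array(o)+(T+a)*STEM+e*graspR(w,s)[:,1]
def placeR(w,s,az): return toolR(az,np.radians(WT[w][4]),s)
def placeP(w,s,az,xy,z):   # z = underside height
    o,T,a,e,th=WT[w]; return PC+xy[0]*PX+xy[1]*PYv+np.array([0,0,z+T+a])+e*placeR(w,s,az)[:,1]
E
python3 - <<'E'
from h import *
for s in(1,-1):
    print(s,'g',solver.inverse_kinematics(graspP('big',s),graspR('big',s)))
    for az in(60,75,82,90,105):
        print(az,solver.inverse_kinematics(placeP('big',s,np.radians(az),(.045,.015),.2),placeR('big',s,np.radians(az))))
E
```

```text
1 g [ 1.06914827  0.4912366  -0.7436361   2.15675357  0.41015015  0.33656722
  1.79627313]
60 [ 1.0532917   0.42946334 -1.08221187  2.28374092 -1.23379405  0.50088911
 -2.48732643]
75 [ 0.24952643  0.30700035 -0.11767629  2.18406348 -1.22564208  1.00020921
 -2.36277465]
82 [ 0.24279468  0.35142195 -0.10839573  2.11395297 -1.1264399   1.08215255
 -2.36102905]
90 [ 0.23082242  0.40148444 -0.10403283  2.03232253 -1.0248886   1.1724887
 -2.35326899]
105 [ 0.20073163  0.49223087 -0.11289406  1.87874487 -0.85640572  1.33262273
 -2.32658983]
-1 g [ 0.70216285  0.39040284 -0.30194107  2.17787384 -0.26651209  0.30855174
 -0.73108687]
60 [ 1.0532917   0.42946334 -1.08221187  2.28374092 -1.23379405  0.50088911
  0.65426622]
75 [ 0.85012411  0.44294203 -0.82757036  2.14904041 -0.9880903   0.77209722
  0.60650555]
82 [ 0.82485455  0.49266224 -0.81638966  2.07897318 -0.85765527  0.85263133
  0.5727494 ]
90 [ 0.79515178  0.55109072 -0.81530614  1.99726965 -0.72448751  0.9454518
  0.54362928]
105 [ 0.74931295  0.67345745 -0.86188875  1.84263491 -0.49067698  1.11664935
  0.49452481]
```

```bash
python3 - <<'E'
from h import *
s=-1;w='big';R=graspR(w,s);P=graspP(w,s)
pre=P-.11*R[:,1]; print(pre,P)
env.reach(pre,R); st('pre')
env.movel(P,rate=.12); st('at'); snap('side','g1s'); snap('top','g1t')
for n,c in(('g1s',(140,240,320,470)),('g1t',(210,330,340,520))):
    p=cv2.imread(f'pics/{n}.png');cv2.imwrite(f'pics/{n}c.png',cv2.resize(p[c[0]:c[1],c[2]:c[3]],None,fx=4.4,fy=4.4,interpolation=2))
E
```

```text
[ 0.46272742 -0.2091632   0.19001203] [ 0.49987745 -0.2032213   0.08664584]
pre t 2.61 p [ 0.463 -0.21   0.19 ] F [-0.2  0.1  0.6] w 0.0918 q [ 0.82  0.16 -0.35  2.16 -0.28  0.56 -0.71]
at t 3.67 p [ 0.5   -0.204  0.087] F [ 0.5 -0.9  0.1] w 0.092 q [ 0.73  0.39 -0.33  2.18 -0.23  0.31 -0.76]
```

View pics/g1sc.png

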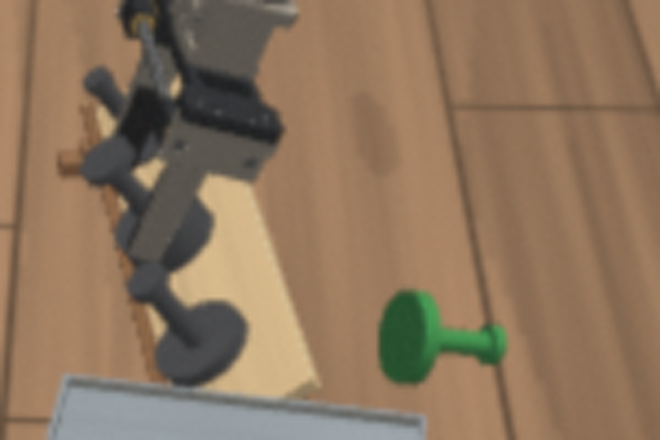

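View pics/g1tc.png

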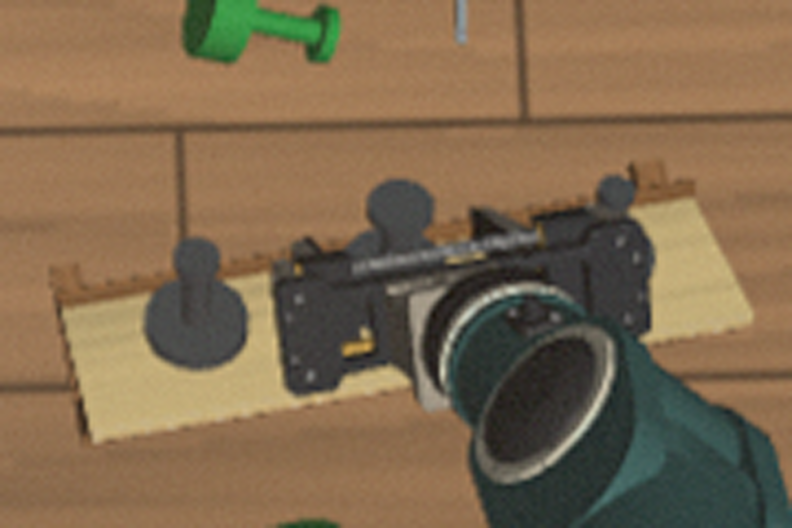

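```bash
python3 - <<'E'
from h import *
W=cloud('side',np.load('pics/g1s.npy'));W2=cloud('top',np.load('pics/g1t.npy'))
for n,(x,y) in dict(nearfinger=(155,240),nearmid=(170,205),far=(145,110),knob=(105,160)).items():
    print(n,np.round(W[140+int(y/4.4),320+int(x/4.4)],3))
for n,(x,y) in dict(knob=(400,205),f1=(300,260),f2=(490,222),bl=(300,340),br=(620,270),k1=(197,255),k3=(615,190)).items():
    print(n,np.round(W2[210+int(y/4.4),340+int(x/4.4)],3))
E
```

```text
nearfinger [ 0.485 -0.146  0.106]
nearmid [ 0.477 -0.147  0.131]
far [ 0.493 -0.258  0.131]
knob [ 0.518 -0.197  0.129]
knob [ 0.516 -0.201  0.129]
f1 [ 0.483 -0.135  0.19 ]
f2 [ 0.506 -0.254  0.118]
bl [ 0.442 -0.129  0.212]
br [ 0.474 -0.289  0.215]
k1 [ 0.493 -0.09   0.117]
k3 [ 0.523 -0.325  0.113]
```

The depth readings put the inner faces of the fingers at about y=-0.164 and -0.254. The stem lies between them and the knob sits beyond the fingers, so I'll grasp and lift.

```bash
python3 - <<'E'
from h import *
effector.grasp(squeeze=50); s=st('grip')
P=s['ee_pos']; 
if s['gripper_width']<.022 and s['gripper_width']>.010:
    env.movel(P+.03*STEM,rate=.06); st('lift1')
    env.movel(P+.03*STEM+np.array([0,0,.13]),rate=.15); st('lift2')
snap('side','l1s'); snap('top','l1t')
E
```

```text
grip t 4.92 p [ 0.5   -0.203  0.087] F [-0.8  0.8  0.9] w 0.0145 q [ 0.72  0.39 -0.33  2.18 -0.23  0.31 -0.76]
lift1 t 5.58 p [ 0.517 -0.2    0.111] F [-0.8  0.  -6.8] w 0.015 q [ 0.68  0.36 -0.31  2.14 -0.22  0.37 -0.81]
lift2 t 6.59 p [ 0.516 -0.2    0.24 ] F [-0.1 -0.3 -6.2] w 0.015 q [ 0.69  0.16 -0.3   2.03 -0.22  0.68 -0.85]
```

```bash
python3 - <<'E'
import cv2
p=cv2.imread('pics/l1s.png');cv2.imwrite('pics/l1sc.png',cv2.resize(p[60:260,300:460],None,fx=3,fy=3,interpolation=2))
E
```

```text
(no output)
```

View pics/l1sc.png

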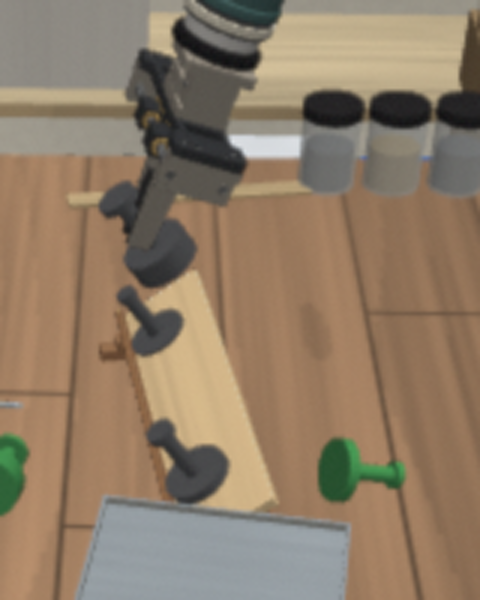

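The weight is held and the -6 N reading matches 600 g. The crop still shows it leaning as before, so there was no slip. Moving it over the pan.

```bash
python3 - <<'E'
from h import *
s=-1;w='big';az=np.radians(82);R=placeR(w,s,az);xy=(.045,.015)
j=solver.inverse_kinematics(placeP(w,s,az,xy,.225),R);print(np.round(j,2))
env.reach(placeP(w,s,az,xy,.225),R); st('hi')
env.movel(placeP(w,s,az,xy,.180),rate=.1); st('lo')
snap('side','p1s'); snap('top','p1t')
for n,c in(('p1s',(150,300,290,450)),('p1t',(190,340,200,400))):
    p=cv2.imread(f'pics/{n}.png');cv2.imwrite(f'pics/{n}c.png',cv2.resize(p[c[0]:c[1],c[2]:c[3]],None,fx=4,fy=4,interpolation=2))
E
```

```text
[ 0.74  0.4  -0.7   2.07 -0.92  0.94  0.58]
hi t 8.01 p [0.5   0.163 0.262] F [-0.4  0.5 -6.6] w 0.0146 q [ 0.74  0.4  -0.7   2.07 -0.92  0.94  0.58]
lo t 8.61 p [0.499 0.164 0.218] F [-0.9 -0.7 -4.8] w 0.0148 q [ 0.73  0.49 -0.69  2.09 -0.93  0.86  0.66]
```

View pics/p1sc.png

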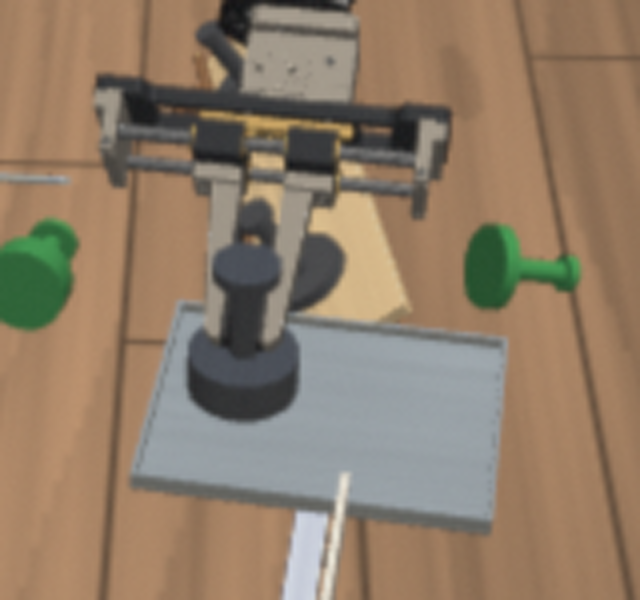

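View pics/p1tc.png

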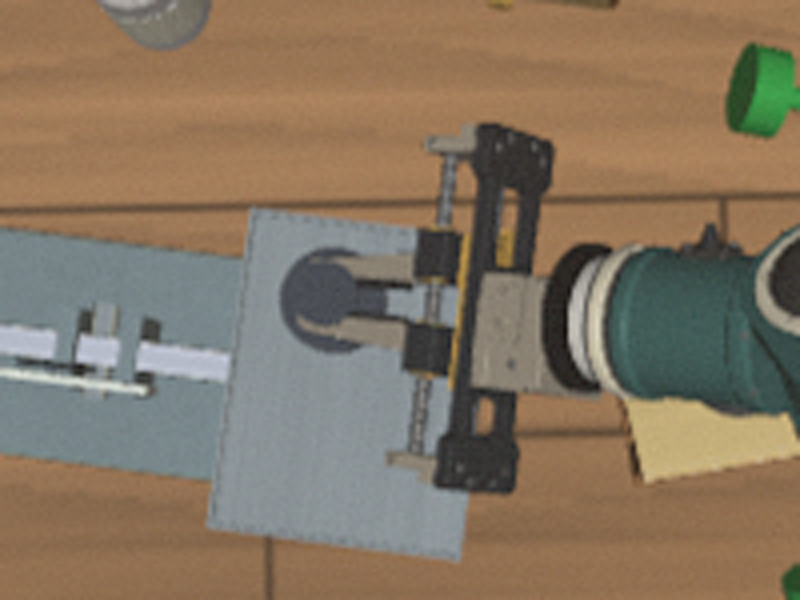

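```bash
python3 - <<'E'
from h import *
s=-1;w='big';az=np.radians(82);xy=(.045,.015)
def F():
    v=[]
    for _ in range(3): env.pause(.02); v.append(env.sense()['wrist_force'][2])
    return np.mean(v)
print('F0',F())
z=.161; env.movel(placeP(w,s,az,xy,z),rate=.06); print(z,round(F(),1))
while z>.1445:
    z-=.0015; env.movel(placeP(w,s,az,xy,z),rate=.02); f=F(); print(round(z,4),round(f,1))
    if f>-.8: break
st()
snap('side','p2s')
p=cv2.imread('pics/p2s.png');cv2.imwrite('pics/p2sc.png',cv2.resize(p[150:300,290:450],None,fx=4,fy=4,interpolation=2))
E
```

```text
F0 -5.419761006752499
0.161 -5.9
0.1595 -6.4
0.158 -5.9
0.1565 -6.3
0.155 -5.6
0.1535 -0.5
 t 10.78 p [0.499 0.164 0.191] F [-1.3 -1.8 -0.3] w 0.0146 q [ 0.72  0.55 -0.69  2.11 -0.93  0.81  0.71]
```

View pics/p2sc.png

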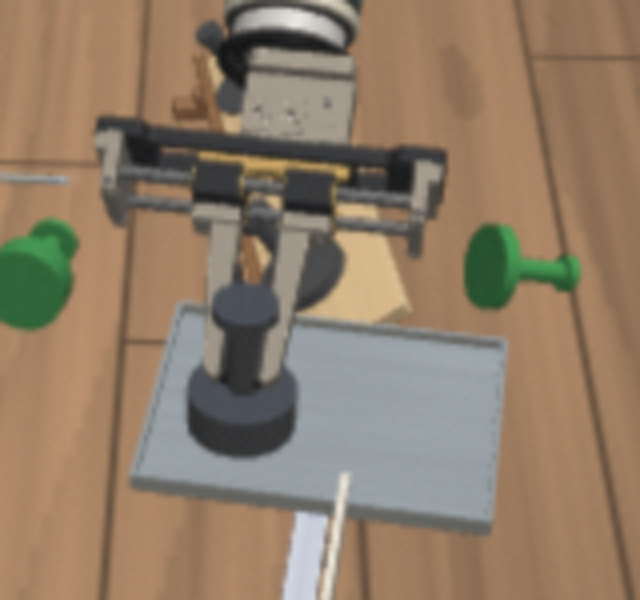

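```bash
python3 - <<'E'
from h import *
s=-1;w='big';az=np.radians(82);xy=(.045,.015)
env.movel(placeP(w,s,az,xy,.1505),rate=.02); env.pause(.2); st('low')
effector.release(); st('rel')
R=placeR(w,s,az); P=env.sense()['ee_pos']
env.movel(P-.12*R[:,1],rate=.15); st('back')
env.pause(.5)
_,d=snap('side','p3s'); _,dt=snap('top','p3t')
W=cloud('top',dt)
m=(W[...,2]>.1)&(W[...,2]<.17)&(W[...,1]<.215)&(W[...,1]>.08)&(W[...,0]>.37)&(W[...,0]<.46)
print('pan z top',np.median(W[m][:,2]))
print('tip',[(r['at'],r['score']) for r in tip_of('top','pan_top')][:2],[(r['at'],r['score']) for r in tip_of('top','big_weight')][:3])
for n,c in(('p3s',(150,300,290,450)),):
    p=cv2.imread(f'pics/{n}.png');cv2.imwrite(f'pics/{n}c.png',cv2.resize(p[c[0]:c[1],c[2]:c[3]],None,fx=4,fy=4,interpolation=2))
E
```

```text
low t 11.32 p [0.499 0.164 0.188] F [-0.1 -2.7  0.7] w 0.0149 q [ 0.72  0.55 -0.69  2.11 -0.93  0.81  0.71]
rel t 12.52 p [0.499 0.164 0.188] F [ 0.1  0.  -0.7] w 0.092 q [ 0.72  0.55 -0.69  2.11 -0.93  0.81  0.71]
back t 13.47 p [0.485 0.068 0.257] F [0.5 0.2 0.3] w 0.0919 q [ 0.87  0.42 -0.62  2.04 -0.82  1.09  0.65]
pan z top 0.14731328609846184
tip [([0.4534, 0.1413, 0.1463], 0.55)] [([0.5022, 0.1529, 0.1499], 0.95), ([0.4862, 0.4853, 0.0964], 0.61), ([0.647, -0.1069, 0.0336], 0.59)]
```

View pics/p3sc.png

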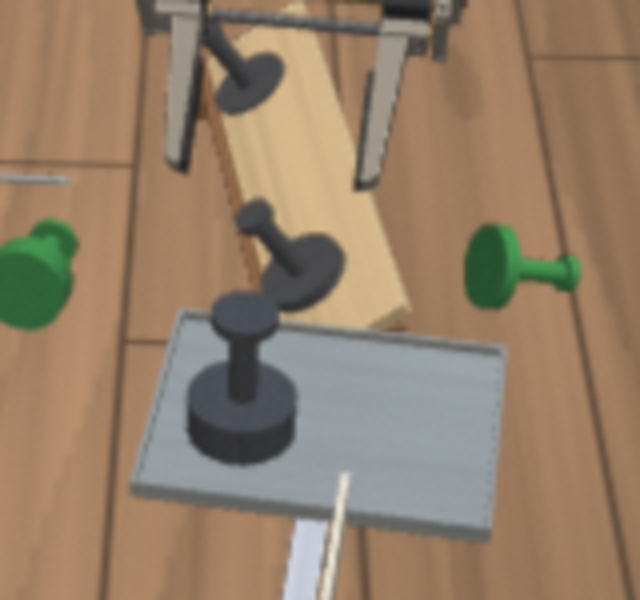

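View pics/p3t.png

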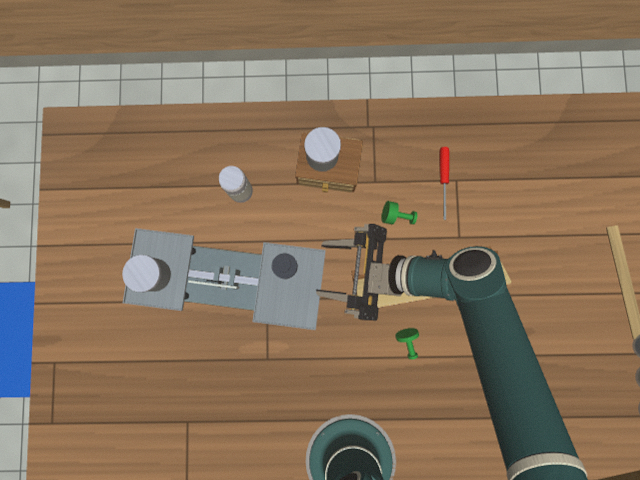

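The big weight is standing upright on the pan. In the side crop its stem is vertical at (242,370). The pan sits at z=0.147, which is 26 mm above level, so the beam is at about +0.155 rad. About 300 g is missing, which means the tin weighs about 900 g and the second weight is mid. Small would have left the pan at 0.135. The only dark weight of medium thickness is at top (385,278), next to the pan, and the green one at (408,342) is a look-alike.

```bash
python3 - <<'E'
from h import *
s=-1;w='mid';R=graspR(w,s);P=graspP(w,s)
p=env.sense()['ee_pos'];
env.movel(p+np.array([0,-.05,.04]),rate=.2)
env.reach(P-.12*R[:,1],R); st('pre')
r=[(np.round(x['at'],3).tolist(),round(x['score'],2)) for x in (snap('side','g2a') and tip_of('side','mid_weight'))];print(r)
env.movel(P,rate=.12); st('at'); _,d=snap('side','g2s'); snap('top','g2t')
for n,c in(('g2s',(140,240,320,470)),('g2t',(210,330,320,500))):
    p=cv2.imread(f'pics/{n}.png');cv2.imwrite(f'pics/{n}c.png',cv2.resize(p[c[0]:c[1],c[2]:c[3]],None,fx=4.4,fy=4.4,interpolation=2))
E
```

```text
pre t 16.25 p [ 0.443 -0.095  0.192] F [-0.5  0.2 -0. ] w 0.0922 q [ 1.06  0.12 -0.88  2.22  0.01  0.6  -1.23]
[([0.453, -0.096, 0.058], 0.84)]
at t 17.5 p [ 0.474 -0.09   0.077] F [ 0.4 -0.1  0.6] w 0.0918 q [ 0.7   0.39 -0.6   2.26  0.42  0.33 -1.62]
```

View pics/g2sc.png

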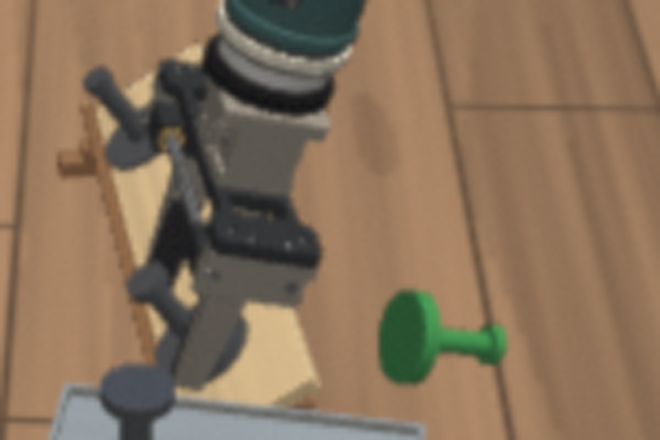

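View pics/g2tc.png

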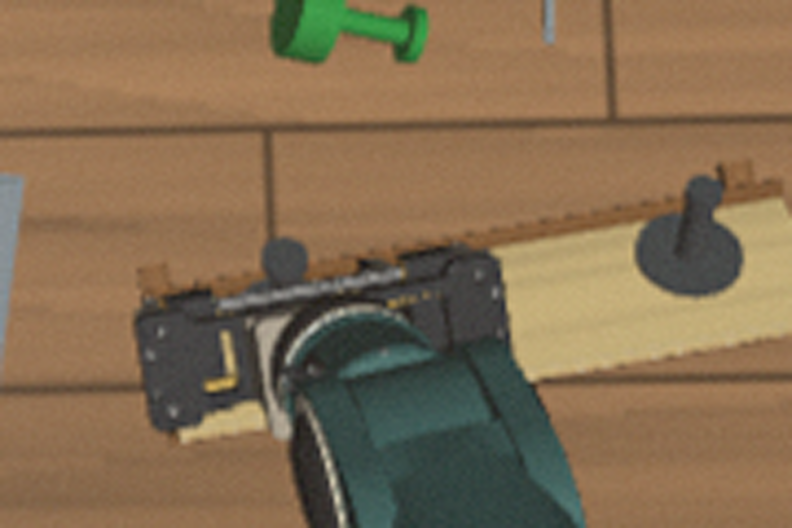

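The fingers straddle the mid weight's stem, and its knob is clear at crop (148,283) in the side view. Grasp, lift and carry it over in stages, well clear of the big weight.

```bash
python3 - <<'E'
from h import *
effector.grasp(squeeze=50); s=st('grip')
P=s['ee_pos']
assert .010<s['gripper_width']<.022
env.movel(P+.03*STEM,rate=.06); st('lift1')
env.movel(P+.03*STEM+np.array([0,0,.13]),rate=.15); st('lift2')
sg=-1;w='mid'
for az in(82,90,100):
  for xy in((-.045,-.02),(-.045,-.10),(-.045,-.15)):
    for z in(.15,.2,.22):
      j=solver.inverse_kinematics(placeP(w,sg,np.radians(az),xy,z),placeR(w,sg,np.radians(az))); print(az,xy,z,None if j is None else np.round(j,2))
E
```

```text
grip t 18.75 p [ 0.474 -0.09   0.076] F [-0.  -0.  -0.1] w 0.015 q [ 0.7   0.39 -0.6   2.26  0.42  0.33 -1.62]
lift1 t 19.4 p [ 0.491 -0.088  0.101] F [-0.4  0.2 -2.8] w 0.0146 q [ 0.73  0.37 -0.65  2.21  0.37  0.4  -1.59]
lift2 t 20.42 p [ 0.49  -0.088  0.23 ] F [-0.5 -0.2 -3.3] w 0.0149 q [ 0.98  0.15 -0.87  2.09  0.06  0.71 -1.32]
82 (-0.045, -0.02) 0.15 [ 1.17  0.65 -1.16  2.28 -0.52  0.6   0.41]
82 (-0.045, -0.02) 0.2 [ 1.22  0.49 -1.2   2.25 -0.64  0.75  0.43]
82 (-0.045, -0.02) 0.22 [ 1.23  0.41 -1.18  2.24 -0.7   0.82  0.46]
82 (-0.045, -0.1) 0.15 [ 1.32  0.65 -1.12  2.24 -0.43  0.76  0.46]
82 (-0.045, -0.1) 0.2 [ 1.36  0.5  -1.13  2.21 -0.55  0.9   0.5 ]
82 (-0.045, -0.1) 0.22 [ 1.37  0.43 -1.12  2.2  -0.6   0.97  0.52]
82 (-0.045, -0.15) 0.15 [ 1.4   0.65 -1.08  2.2  -0.37  0.85  0.5 ]
82 (-0.045, -0.15) 0.2 [ 1.43  0.51 -1.09  2.17 -0.48  0.99  0.53]
82 (-0.045, -0.15) 0.22 [ 1.44  0.45 -1.09  2.16 -0.53  1.04  0.55]
90 (-0.045, -0.02) 0.15 [ 1.11  0.68 -1.13  2.21 -0.42  0.71  0.4 ]
90 (-0.045, -0.02) 0.2 [ 1.18  0.58 -1.21  2.18 -0.47  0.82  0.36]
90 (-0.045, -0.02) 0.22
[... 362 characters left out ...]
0.35  1.05  0.49]
90 (-0.045, -0.15) 0.22 [ 1.4   0.54 -1.12  2.09 -0.39  1.1   0.5 ]
100 (-0.045, -0.02) 0.15 [ 1.03  0.72 -1.09  2.12 -0.31  0.84  0.41]
100 (-0.045, -0.02) 0.2 [ 1.1   0.65 -1.19  2.09 -0.33  0.93  0.35]
100 (-0.045, -0.02) 0.22 [ 1.13  0.62 -1.22  2.08 -0.35  0.97  0.34]
100 (-0.045, -0.1) 0.15 [ 1.18  0.74 -1.09  2.09 -0.22  0.98  0.45]
100 (-0.045, -0.1) 0.2 [ 1.24  0.66 -1.16  2.06 -0.27  1.07  0.43]
100 (-0.045, -0.1) 0.22 [ 1.26  0.62 -1.18  2.05 -0.3   1.11  0.43]
100 (-0.045, -0.15) 0.15 [ 1.26  0.75 -1.07  2.06 -0.17  1.06  0.49]
100 (-0.045, -0.15) 0.2 [ 1.31  0.67 -1.13  2.03 -0.23  1.15  0.47]
100 (-0.045, -0.15) 0.22 [ 1.33  0.63 -1.15  2.02 -0.26  1.19  0.48]
```

```bash
python3 - <<'E'
from h import *
s=-1;w='mid';az=np.radians(90);R=placeR(w,s,az)
env.reach(placeP(w,s,az,(-.045,-.15),.22),R); st('side')
env.movel(placeP(w,s,az,(-.045,-.02),.20),rate=.15); st('over')
env.movel(placeP(w,s,az,(-.045,-.02),.175),rate=.1); st('lo')
snap('side','q1s'); snap('top','q1t')
for n,c in(('q1s',(150,300,290,450)),('q1t',(190,340,200,400))):
    p=cv2.imread(f'pics/{n}.png');cv2.imwrite(f'pics/{n}c.png',cv2.resize(p[c[0]:c[1],c[2]:c[3]],None,fx=4,fy=4,interpolation=2))
E
```

```text
side t 22.02 p [0.386 0.013 0.245] F [-0.3  0.1 -2.6] w 0.0147 q [ 1.4   0.54 -1.12  2.09 -0.39  1.1   0.5 ]
over t 23.04 p [0.404 0.142 0.225] F [-0.4 -0.6 -3.3] w 0.0149 q [ 1.16  0.56 -1.17  2.18 -0.5   0.83  0.4 ]
lo t 23.44 p [0.404 0.142 0.2  ] F [ 0.2 -0.  -2.8] w 0.015 q [ 1.12  0.61 -1.14  2.2  -0.48  0.77  0.42]
```

View pics/q1sc.png

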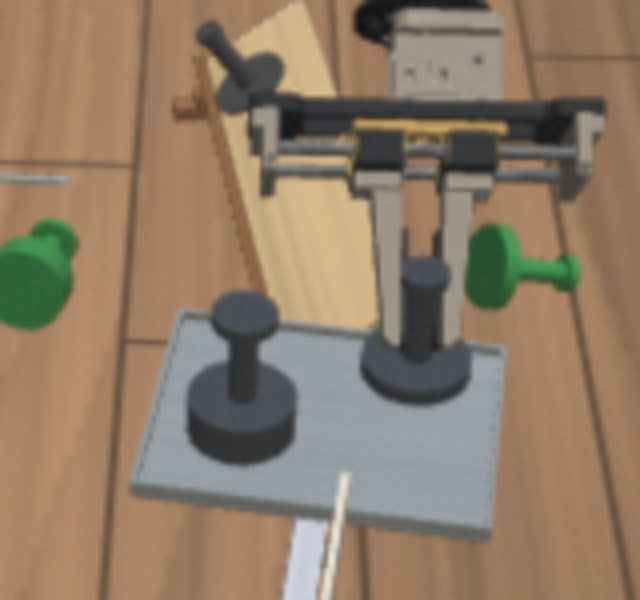

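View pics/q1tc.png

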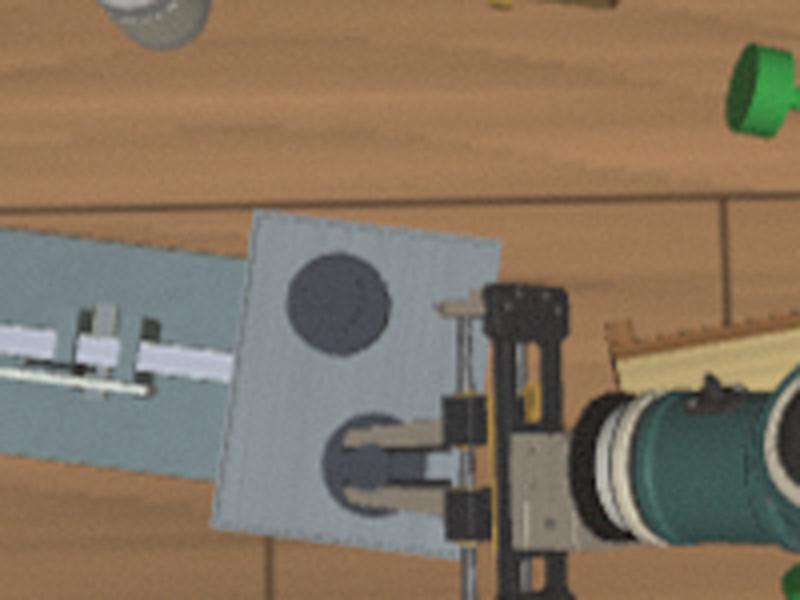

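```bash
python3 - <<'E'
from h import *
s=-1;w='mid';az=np.radians(90);xy=(-.045,-.02)
def F():
    v=[]
    for _ in range(4): env.pause(.02); v.append(env.sense()['wrist_force'][2])
    return np.mean(v)
z=.155; env.movel(placeP(w,s,az,xy,z),rate=.06); print(z,round(F(),1))
while z>.1255:
    z-=.003; env.movel(placeP(w,s,az,xy,z),rate=.025); f=F(); print(round(z,4),round(f,1))
    if f>1: break
st()
snap('side','q2s')
p=cv2.imread('pics/q2s.png');cv2.imwrite('pics/q2sc.png',cv2.resize(p[150:300,290:450],None,fx=4,fy=4,interpolation=2))
E
```

```text
0.155 -2.9
0.152 -3.2
0.149 -2.8
0.146 -2.8
0.143 -2.9
0.14 -1.4
0.137 -1.7
0.134 -1.4
0.131 -1.4
0.128 -0.8
0.125 -0.5
 t 27.43 p [0.404 0.142 0.15 ] F [ 0.  -1.9  0.3] w 0.0147 q [ 1.05  0.71 -1.06  2.22 -0.44  0.67  0.46]
```

View pics/q2sc.png

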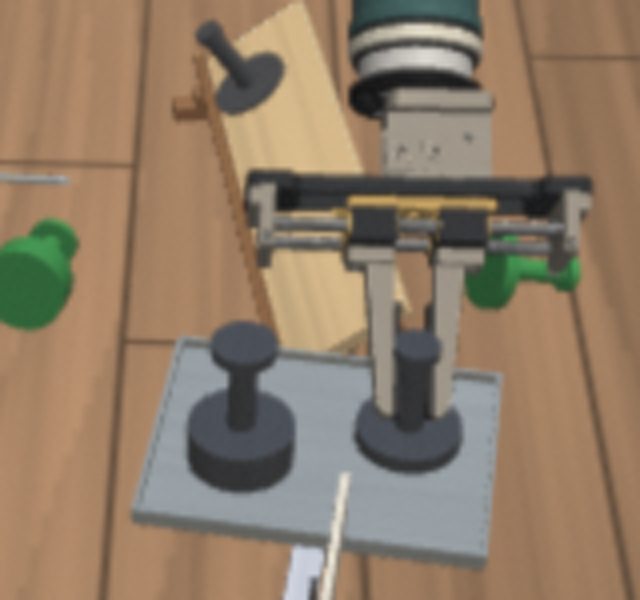

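```bash
python3 - <<'E'
from h import *
s=-1;w='mid';az=np.radians(90);xy=(-.045,-.02)
env.movel(placeP(w,s,az,xy,.122),rate=.025); env.pause(.3); st('low')
effector.release(); st('rel')
R=placeR(w,s,az); P=env.sense()['ee_pos']
env.movel(P-.13*R[:,1],rate=.12); st('back')
env.movel(P-.13*R[:,1]+np.array([0,-.04,.06]),rate=.15)
env.pause(1.0)
_,d=snap('side','q3s'); _,dt=snap('top','q3t')
W=cloud('top',dt)
m=(W[...,2]>.09)&(W[...,2]<.17)&(W[...,1]<.215)&(W[...,1]>.16)&(W[...,0]>.38)&(W[...,0]<.46)
print('pan z',np.median(W[m][:,2]))
W=cloud('side',d);m=(W[...,2]>.09)&(W[...,2]<.17)&(W[...,1]<.215)&(W[...,1]>.16)&(W[...,0]>.38)&(W[...,0]<.46)
print('pan z side',np.median(W[m][:,2]))
for n in('big_weight','mid_weight','small_weight'):print(n,[(np.round(r['at'],3).tolist(),round(r['score'],2)) for r in tip_of('top',n)][:3])
p=cv2.imread('pics/q3s.png');cv2.imwrite('pics/q3sc.png',cv2.resize(p[130:330,270:450],None,fx=3,fy=3,interpolation=2))
E
```

```text
low t 28.04 p [0.404 0.142 0.147] F [ 0.1 -1.3  0.8] w 0.0151 q [ 1.05  0.71 -1.05  2.22 -0.44  0.66  0.46]
rel t 29.23 p [0.404 0.142 0.147] F [-0.6 -0.6  0.4] w 0.0921 q [ 1.05  0.71 -1.05  2.22 -0.44  0.66  0.46]
back t 30.47 p [0.403 0.043 0.23 ] F [-0.2  0.2  0.9] w 0.0919 q [ 1.3   0.57 -1.1   2.1  -0.41  1.02  0.48]
pan z 0.12063593153018093
pan z side 0.12089306418034562
big_weight [([0.499, 0.152, 0.121], 0.89), ([0.646, -0.105, 0.034], 0.7)]
mid_weight [([0.406, 0.134, 0.119], 0.64), ([0.719, 0.28, 0.0], 0.43)]
small_weight [([0.483, -0.33, 0.064], 0.92)]
```

View pics/q3sc.png

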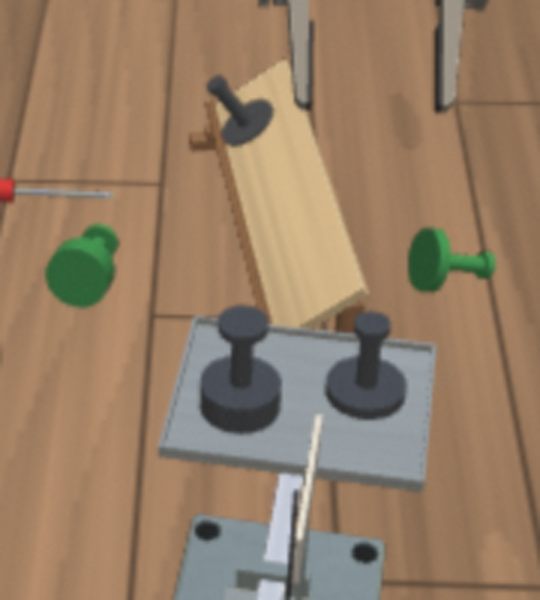

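View pics/q3t.png

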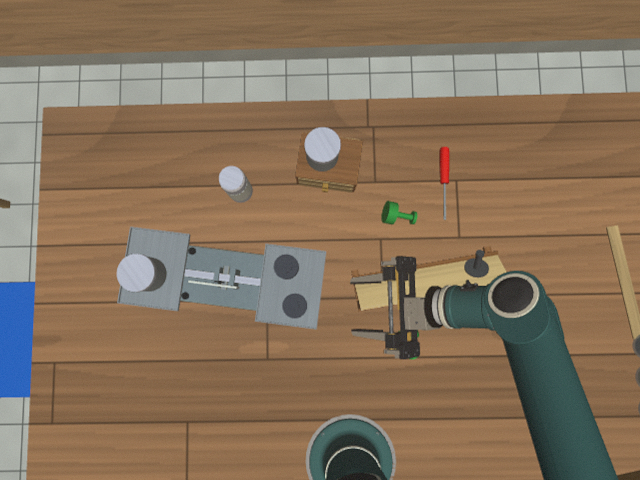

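The pan reads z=0.1206 (top camera) and 0.1209 (side camera), and level is 0.121. Both weights stand upright, at side crop (240,385) and (366,380). The small weight is still in the rack, the arm is clear, and the bystanders are where they started, so I'm handing in.

```bash
python3 - <<'E'
from h import *
print(workorder.finish_job()); st()
E
```

```text
the job is handed in; nothing more can be done
None
the job is handed in; nothing more can be done
```

The job is handed in: the big and mid weights stand upright on the weight pan and the beam floats level. `finish_job` reports no verdict, so this rests on my own checks.

**How the second weight was chosen:** I gripped each weight by its stem and lowered it slowly, watching the wrist force. After the 600 g weight the pan stood at z=0.147, so about 300 g was still missing (a 900 g tin). That called for mid, so the small weight stayed in the rack.

**Last checks before handing in, at about 32 of the 56 s:**
- **Beam:** the pan was at 0.1206 m (top camera) and 0.1209 m (side camera), against 0.121 m for level. That puts the beam within about 0.005 rad of level.
- **Weights:** both stood upright and let go, and the small weight was still leaning on its rack.
- **Surroundings:** the tins, glue can, screwdriver and green look-alikes looked unmoved, and the gripper was well clear of everything.

None of these checks failed or disagreed. After handing in, the station answered no more calls, so I could not look again.

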